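# Lay the modelling spatulas back in their tray

## Task

Two modelling spatulas are still out: one leans on the sloping rest, one lies on the white mixing board. Lay them flat in the two empty outer lanes of the instrument tray, one in each, straight along the lane and pointing the same way as the one already there, with the butt end of each handle snug against the tray's end stop. Let go of them, do not shove the tray out of place, and leave the spatula in the tray and everything else on the table undisturbed.

Things in the scene. Friction and masses are not known exactly. Their poses are not given: they have to be found in the camera images.
- tray: loose aluminium tray, 200 x 176, 0.95 kg; slides if pushed with 5 to 7 N. Origin: centre of underside; x along the lanes, away from the end stop. Floor 6 above origin. Three lanes along x, centred at y = -57.5, 0, +57.5, between ribs 4 wide, 3 above the floor. End stop: wall across the -x end, inner face at x = -92, top at z = 22. The +x end is open; a blade may overhang it. All mm
- rest: fixed grey sloping rest, base 170 x 90 x 8 mm. Origin: centre of underside. Its spatula leans in the xz plane, blade up towards +x, 25 degrees above level, its origin 65 above the rest's. It lies in two cradles 12 long (cheeks 6 high), centred 42 to the butt side and 36 to the blade side of the handle's middle; between them the handle is free all round. A small stop holds the butt end
- spatula_rest: modelling spatula; wooden handle 110 long, 14 wide, 14 thick, then a thin neck and a flat steel blade 17 wide, 3 thick, tip 122 mm from the origin; 40 to 85 g, balanced near the origin. Origin: middle of the handle's underside; x towards the blade, y across, z out of the upper face. This one leans on the sloping rest.
- spatula_rest_butt (a point): centre of the flat butt end of the handle of spatula_rest, 55 mm from the origin towards -x, 7 mm up
- spatula_board: modelling spatula; wooden handle 110 long, 14 wide, 14 thick, then a thin neck and a flat steel blade 17 wide, 3 thick, tip 122 mm from the origin; 40 to 85 g, balanced near the origin. Origin: middle of the handle's underside; x towards the blade, y across, z out of the upper face. This one lies flat on the white mixing board (6 mm thick).
- spatula_board_butt (a point): centre of the flat butt end of the handle of spatula_board, 55 mm from the origin towards -x, 7 mm up
- spatula_tray: modelling spatula; wooden handle 110 long, 14 wide, 14 thick, then a thin neck and a flat steel blade 17 wide, 3 thick, tip 122 mm from the origin; 40 to 85 g, balanced near the origin. Origin: middle of the handle's underside; x towards the blade, y across, z out of the upper face. This one already lies in the tray's middle lane, its butt against the end stop.
- spatula_tray_butt (a point): centre of the flat butt end of the handle of spatula_tray, 55 mm from the origin towards -x, 7 mm up
- brush: bystander, to be left alone: small flat wooden-handled brush, about 150 long, 8 wide, lying across the far end of the mixing board. Origin: centre of its underside
- dropper_a: bystander, to be left alone: clear dropper bottle with white cap, 25 diameter, 74 high, on the far end of the board. Origin: centre of its underside
- dropper_b: bystander, to be left alone: second clear dropper bottle with white cap, 25 diameter, 74 high, on the far end of the board. Origin: centre of its underside
- amber_bottle: bystander, to be left alone: amber glass bottle with black cap, 25 diameter, 74 high. Origin: centre of its underside
- pigment_jar: bystander, to be left alone: lidded jar, 52 diameter, 50 high. Origin: centre of its underside

How it is judged:
By the outcome, as a careful person would: the job done as asked, in the order asked, and still so for the second after the job is handed in, with the robot touching nothing.
It also fails if it takes over 64 s, if anything falls off the work surface, if the arm or the gripper's body presses on something with over 40 N, if the wrist force passes 120 N, or if a joint passes its speed limit or range.

## Robot

A 7-joint arm with a two-finger parallel gripper is mounted at the origin on the work surface. World frame = base frame: x ahead of the robot, y to its left, z up, the work surface at z = 0. Lengths are in m, angles in rad, forces in N, time in s.
With the tool pointing down it reaches from about 0.425 to 0.925 m from the base axis. Payload 6.8 kg.
Tool frame: the origin (TCP) lies where the fingers leave the gripper's body, on its centre line; the fingertips stand 73 mm ahead of it and the grasp point (between the pads) lies 54 mm ahead of it; z points along the fingers, y is the line along which they close (so a half turn about z gives the same grasp; the last joint's range is limited). The gripper opens to 85 mm and grips with 20 to 120 N. Pads are 22 mm wide; open, the fingers measure 114 mm over their backs; the gripper's body (76 mm by 85 mm) begins 54 mm behind the grasp point. The pads swing forward as they close: fully open they stand 13 mm farther back than shut.
Start: joints at [-1.288, 0.477, 0.022, 1.555, -0.011, 1.109, -0.083], TCP at [0.257, 0.624, 0.304] pointing down, gripper open.
Joint ranges: [-2.96, 2.96], [-0.34, 2.1], [-1.41, 1.46], [0.24, 2.44], [-1.37, 4.51], [0.17, 1.92], [-2.96, 2.96]. Speed limits (rad/s): [2.39, 2.39, 3.14, 3.14, 3.14, 3.14, 3.14].

## Interface

Orientations are given as a rotation vector (axis times angle).
In Python, from bench import r gives the robot as it stands.
- The arm moves only by the shell command python3 drive.py 'ROWS' [OPENING] [FORCE]. ROWS is a JSON list of rows, 1 to 5 of them, each an object with the fields dx, dy, dz (the shift in normalised numbers (1 is 0.25 m)), wx, wy, wz (a rotation vector in shares of 4 rad (1.0 is 4 rad)); a field left out counts as zero; each row is the pose to reach, as a shift and turn from the pose commanded when the command began, along the tool's axes at that moment; what a row does not reach only later rows make up. A row lasts 1/10 s, in which the tool goes at most 0.05 m and 0.15 rad, less where a joint would pass 70% of its speed; a pose out of reach is approached as far as the arm can. OPENING is the finger opening in m, set as the command begins (- or left out keeps the last). The fingers move at their own pace and stop on an object; FORCE is the grip in N (left out, the last holds). Time passes only in rows, so rows that do not move let the fingers close. It prints the time, the measured TCP pose, the force, the opening and the grip force at its end. Input that does not fit is refused with a message, and nothing moves.
- r.get_obs(): the state, without advancing time (a new reading comes with each control period).
- r.grab_frame(name): name is "scene" or "top" or "wrist"; returns (picture, depth): 480x640x3 uint8, blue, green, red; 480x640 float32, m along the optical axis (not along the pixel's ray), 0 where there is no reading.
- r.camera_info(name): a dict with "camera_matrix" (3x3 intrinsics, pixels), "R" (3x3) and "t" (3): a world point X has camera coordinates R X + t. Camera axes: x right, y down, z forward; pixel columns grow to the right and rows downward; lengths in m; the calibration is good to about 2 mm. The wrist camera is an equidistant fisheye: a pixel r from the principal point sees the ray r / f radians off the axis. A picture is of the moment at which its call begins: read the wrist's pose just before it. camera_info takes no time and is no camera call; for the wrist camera it gives the pose at the moment of the call.
- r.hand_in(): hands the job in; it is judged then, once.
The state is a dict: "clock": time; "joints": joint angles; "qvel": joint speeds; "tau": joint torques, N m; "tcp_pos": TCP position; "orientation": TCP orientation; "contact_force": force on the tool from outside, world axes, zero at the start; "moment": the same for the moment, N m; "grip_width": finger opening in m; "gripper_force": force on a finger pad.
Only numpy, scipy, OpenCV 4.12 (cv2) and the standard library are available. Lean on these libraries where they do the work, as an engineer would, in place of code of your own. Each camera call takes 0.05 s, during which the arm holds its last target. There are 200 camera calls.

## Working session

There is one attempt and no reset: what is moved stays moved. The work goes in short steps, Python scripts to look and compute and a shell command to move; the robot and the scene stay as the last step left them, time stands still between calls to the robot, and variables do not carry over. Pictures are saved under pics/ and viewed, at most 10 in all, crops included, and the job is handed in when it is done.

```bash
ls; mkdir -p pics; python3 - <<'E'
from bench import r
import cv2,numpy as np
np.set_printoptions(precision=4,suppress=True)
print(r.get_obs())
for n in("scene","top"):
    c=r.camera_info(n);p,d=r.grab_frame(n);cv2.imwrite(f"pics/{n}0.png",p);np.savez(f"{n}0.npz",p=p,d=d,K=c["camera_matrix"],R=c["R"],t=c["t"])
    print(n,c)
E
```

```text
bench.py
drive.py
pics
{'clock': 0.0, 'joints': array([-1.2881,  0.4778,  0.0224,  1.5564, -0.0115,  1.1093, -0.0831]), 'qvel': array([ 0.0003,  0.0004,  0.001 , -0.001 , -0.0015, -0.0007, -0.0009]), 'tau': array([  0.0002, -59.646 ,   1.6076, -28.121 ,   0.0123,   0.0092,
        -0.    ]), 'tcp_pos': array([0.257 , 0.6237, 0.3029]), 'orientation': array([-0.6099, -3.0816,  0.0029]), 'contact_force': array([ 0.6958, -0.9396, -0.2504]), 'moment': array([-0.0458, -0.033 , -0.0092]), 'gripper_force': 0.0, 'grip_width': 0.08529242102909565}
scene {'camera_matrix': array([[477.5718,   0.    , 329.0677],
       [  0.    , 477.5718, 234.1672],
       [  0.    ,   0.    ,   1.    ]]), 'R': array([[ 0.8469,  0.5318, -0.0009],
       [ 0.3473, -0.5543, -0.7564],
       [-0.4028,  0.6402, -0.6541]]), 't': array([-0.5104, -0.1651,  1.1105])}
top {'camera_matrix': array([[473.8448,   0.    , 322.4535],
       [  0.    , 473.8448, 235.0612],
       [  0.    ,   0.    ,   1.    ]]), 'R': array([[ 0.0032, -0.9998,  0.0203],
       [-0.9872, -0.0064, -0.1595],
       [ 0.1596, -0.0195, -0.987 ]]), 't': array([-0.0254,  0.6026,  1.0264])}
```

View pics/top0.png

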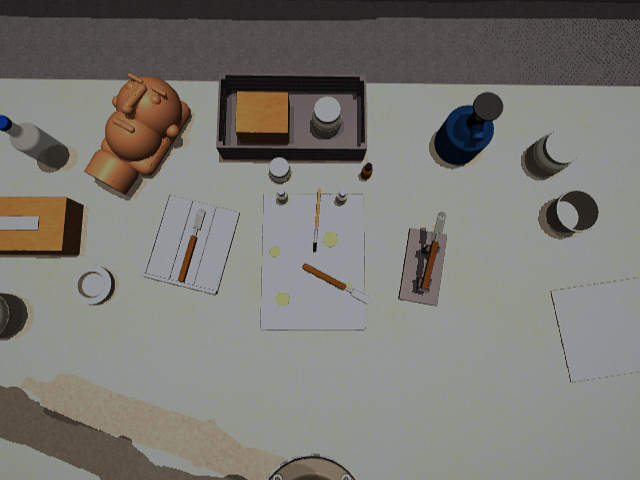

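View pics/scene0.png

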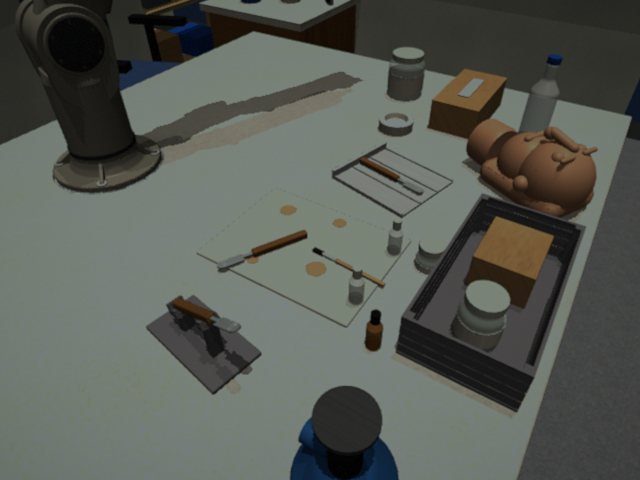

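The top view shows the tray at about (192,245), with its spatula's butt at (183,281) and the blade away from the robot. The board spatula runs from its butt at (305,265) to the tip at (367,302). The rest spatula's butt is at (425,288) and its tip at (443,213). The scene view agrees with this.

```bash
cat > lib.py <<'E'
import numpy as np,cv2
from scipy.spatial.transform import Rotation as Ro
np.set_printoptions(precision=4,suppress=True)
def ray(px,K,R,t,fish=False):
    px=np.atleast_2d(px).astype(float); v=np.c_[(px[:,0]-K[0,2])/K[0,0],(px[:,1]-K[1,2])/K[1,1]]
    if fish:
        th=np.linalg.norm(v,axis=1); s=np.where(th>1e-9,np.sin(th)/np.maximum(th,1e-9),1); d=np.c_[v*s[:,None],np.cos(th)]
    else: d=np.c_[v,np.ones(len(v))]
    return -R.T@t, d@R
def onz(px,z,K,R,t,fish=False):
    o,d=ray(px,K,R,t,fish); return o+d*((z-o[2])/d[:,2])[:,None]
def onplane(px,p0,n,K,R,t,fish=False):
    o,d=ray(px,K,R,t,fish); return o+d*(((p0-o)@n)/(d@n))[:,None]
def meet(a,b):
    (o1,d1),(o2,d2)=a,b; A=np.c_[d1[0],-d2[0]]; s=np.linalg.lstsq(A,o2-o1,rcond=None)[0]
    p,q=o1+s[0]*d1[0],o2+s[1]*d2[0]; return (p+q)/2,np.linalg.norm(p-q)
def orange(p):
    h=cv2.cvtColor(p,cv2.COLOR_BGR2HSV); return cv2.inRange(h,(5,130,50),(18,255,255))
def load(n):
    f=np.load(n+"0.npz"); return f["p"],f["d"],(f["K"],f["R"],f["t"])
def ends(c):
    q=c.reshape(-1,2).astype(float); (cx,cy),(w,h),a=cv2.minAreaRect(c); b=cv2.boxPoints(cv2.minAreaRect(c))
    if np.linalg.norm(b[0]-b[1])>np.linalg.norm(b[1]-b[2]): b=np.roll(b,1,0)
    return (b[0]+b[1])/2,(b[2]+b[3])/2,min(w,h),max(w,h)
E
python3 - <<'E'
from lib import *
for n in("top","scene"):
    p,d,C=load(n); m=orange(p)
    for c in cv2.findContours(m,0,cv2.CHAIN_APPROX_NONE)[0]:
        if 60<cv2.contourArea(c)<1200:
            e=ends(c); mk=np.zeros(m.shape,np.uint8); cv2.drawContours(mk,[c],-1,1,-1)
            ys,xs=np.nonzero((mk>0)&(d>0)); o,dd=ray(np.c_[xs,ys],*C); P=o+dd*d[ys,xs][:,None]
            u=np.linalg.svd(P-P.mean(0),full_matrices=False)[2][0]; s=(P-P.mean(0))@u
            print(n,cv2.contourArea(c),*e,"3d mean",P.mean(0),"dir",u,"len",np.ptp(s))
p,d,C=load("top")
P=onz([[170,195],[240,209],[216,294],[145,277]],.009,*C); print("tray",P,np.linalg.norm(np.diff(P,axis=0),axis=1))
cv2.imwrite("pics/crop1.png",cv2.resize(np.clip(p[170:320,130:460].astype(float)*1.6,0,255).astype(np.uint8),None,fx=2.42,fy=2.42,interpolation=cv2.INTER_CUBIC))
E
```

```text
top 219.0 [302.8754 265.2336] [344.346  287.3512] 5.588235378265381 47.0 3d mean [ 0.5113 -0.0264  0.0194] dir [-0.4663 -0.8846  0.0073] len 0.10819025881861394
top 228.0 [424.1765 288.2941] [435.8235 241.7059] 5.820855140686035 48.02205276489258 3d mean [ 0.5332 -0.2578  0.0784] dir [-0.8943  0.1617 -0.4173] len 0.10927027644754189
top 210.5 [179.8979 280.9697] [193.3657 235.5157] 5.468700885772705 47.40724182128906 3d mean [0.5511 0.2893 0.0191] dir [-0.9716  0.2368  0.002 ] len 0.10873298779725413
top 95.0 [184.5 128. ] [184.5 101. ] 9.0 27.0 3d mean [0.8974 0.3071 0.0378] dir [-0.9774  0.0883 -0.192 ] len 0.06543014007666305
scene 105.5 [366.7173 327.1107] [381.1435 328.4221] 10.592681884765625 14.485719680786133 3d mean [ 0.7616 -0.1315  0.0491] dir [0.9487 0.2896 0.1268] len 0.021486742523206624
scene 251.5 [173.5 299.5] [212.1207 316.0517] 7.6157732009887695 42.01805877685547 3d mean [ 0.5374 -0.259   0.0804] dir [ 0.8942 -0.1569  0.4193] len 0.11337358972102654
scene 208.5 [252.4354 251.1817] [304.9402 231.8378] 4.691715717315674 55.95487976074219 3d mean [ 0.5122 -0.0283  0.
[... 349 characters left out ...]
 dir [ 0.7737 -0.5982  0.2084] len 0.15568711051055661
scene 106.0 [360.6459 157.7669] [397.4519 177.0463] 3.6276910305023193 41.54971694946289 3d mean [0.5502 0.2885 0.0201] dir [ 0.97   -0.2432  0.0039] len 0.10836357080660719
scene 67.5 [544.6982 130.9434] [577.4717 149.151 ] 8.741573333740234 37.491634368896484 3d mean [0.878  0.3806 0.1454] dir [ 0.8753 -0.4776 -0.0756] len 0.08916350201859069
scene 199.5 [472.1808 124.3798] [482.1601 157.1687] 16.346643447875977 34.27388381958008 3d mean [0.7181 0.4337 0.0635] dir [ 0.3957 -0.8884  0.2328] len 0.19299949608501324
tray [[0.7029 0.3384 0.009 ]
 [0.6703 0.172  0.009 ]
 [0.4704 0.2208 0.009 ]
 [0.5086 0.3851 0.009 ]] [0.1696 0.2058 0.1687]
```

View pics/crop1.png

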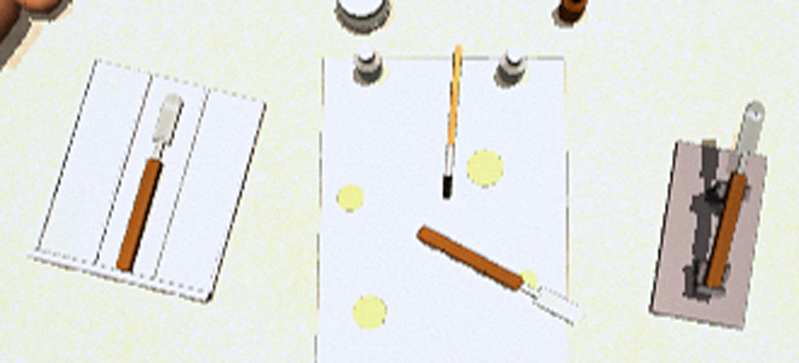

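The depth readings pass the checks: handle tops at 20 mm and the rest handle tilted at 24.7°. The tray outline centre (0.588, 0.279) matches the one derived from the spatula in it. Next I'll write a goal helper and go to the board spatula.

```bash
cat >> lib.py <<'E'
def frame(xs):  # spatula frame with level y from its long direction
    x=np.array(xs,float);x/=np.linalg.norm(x);y=np.cross([0,0,1],x);y/=np.linalg.norm(y);return np.c_[x,y,np.cross(x,y)]
def tool(S): return np.c_[-S[:,0],S[:,1],-S[:,2]]
L=.0775  # TCP above spatula underside in a grasp: tips 4.5 above it
def goal(r,o,S,back=0.,shift=0.):
    T=tool(S); p=np.array(o)+S[:,2]*(L+back)+S[:,0]*shift; q=r.get_obs(); R0=Ro.from_rotvec(q["orientation"]).as_matrix()
    print("t",round(q["clock"],2),"tcp",q["tcp_pos"],"goal",p); print("  shift",R0.T@(p-q["tcp_pos"]),"turn",Ro.from_matrix(R0.T@T).as_rotvec(),"F",q["contact_force"],"w",q["grip_width"])
BOARD=([.512,-.0274,.006],frame([-.4685,-.8835,0]))
E
python3 - <<'E'
from lib import *; from bench import r
goal(r,*BOARD,back=.1)
E
```

```text
t 0.1 tcp [0.257  0.6237 0.303 ] goal [ 0.512  -0.0274  0.1835]
  shift [-0.4838 -0.5047  0.1204] turn [-0.0011  0.0015  1.6676] F [-0.2808 -0.2228 -0.6247] w 0.08537204140631502
```

The rows are not in the units I measure in: shifts go in shares of 0.25 m and turns go in shares of 4 rad. I convert before sending: -0.17 m / 0.25 = -0.68, -0.16 m / 0.25 = -0.64.

```bash
python3 drive.py '[{"dx": -0.64,"dy": -0.68,"dz": 0.12},{"dx": -0.64,"dy": -0.68,"dz": 0.12},{"dx": -0.64,"dy": -0.68,"dz": 0.12},{"dx": -0.64,"dy": -0.68,"dz": 0.12},{"dx": -0.64,"dy": -0.68,"dz": 0.12}]' .04
python3 drive.py '[{"dx": -0.64,"dy": -0.68,"dz": 0.12},{"dx": -0.64,"dy": -0.68,"dz": 0.12},{"dx": -0.64,"dy": -0.68,"dz": 0.12},{"dx": -0.64,"dy": -0.68,"dz": 0.12},{"dx": -0.64,"dy": -0.68,"dz": 0.12}]'
python3 drive.py '[{"dx": -0.64,"dy": -0.68,"dz": 0.12,"wz": 0.125},{"dx": -0.64,"dy": -0.68,"dz": 0.12,"wz": 0.125},{"dx": -0.64,"dy": -0.68,"dz": 0.12,"wz": 0.125},{"dx": -0.64,"dy": -0.68,"dz": 0.12,"wz": 0.125},{"dx": -0.64,"dy": -0.68,"dz": 0.12,"wz": 0.125}]'
python3 drive.py '[{"wz": 0.15},{"wz": 0.15},{"wz": 0.15},{"wz": 0.15},{"wz": 0.15}]'
python3 drive.py '[{"wz": 0.1425},{"wz": 0.1425},{"wz": 0.1425},{"wz": 0.1425},{"wz": 0.1425}]'
python3 - <<'E'
from lib import *; from bench import r
r.get_obs(); c=r.camera_info("wrist"); p,d=r.grab_frame("wrist"); cv2.imwrite("pics/w1.png",p); np.savez("w10.npz",p=p,d=d,K=c["camera_matrix"],R=c["R"],t=c["t"])
print(c); goal(r,*BOARD)
E
```

```text
clock: 0.6
tcp_pos: [0.3414, 0.4021, 0.2732]
orientation: [0.614, 3.081, -0.003]
contact_force: [0.5, 1.5, -0.6]
grip_width: 0.0396
gripper_force: 0.0
clock: 1.1
tcp_pos: [0.4239, 0.1843, 0.2434]
orientation: [-0.614, -3.081, 0.002]
contact_force: [-0.1, 1.0, 0.3]
grip_width: 0.0402
gripper_force: 0.0
clock: 1.6
tcp_pos: [0.5069, -0.0337, 0.2135]
orientation: [1.359, 2.832, -0.002]
contact_force: [-0.6, 0.3, -0.3]
grip_width: 0.0404
gripper_force: 0.0
clock: 2.1
tcp_pos: [0.5064, -0.0302, 0.2136]
orientation: [-2.132, -2.307, 0.001]
contact_force: [-0.5, 0.5, 0.3]
grip_width: 0.0398
gripper_force: 0.0
clock: 2.6
tcp_pos: [0.5065, -0.0301, 0.2137]
orientation: [2.692, 1.62, -0.001]
contact_force: [0.4, 0.4, -0.0]
grip_width: 0.0401
gripper_force: 0.0
{'camera_matrix': array([[371.6483,   0.    , 319.794 ],
       [  0.    , 371.6483, 238.262 ],
       [  0.    ,   0.    ,   1.    ]]), 'R': array([[ 0.8832, -0.4689,  0.0004],
       [-0.451 , -0.8493,  0.2743],
       [-0.1283, -0.2425, -0.9616]]), 't': array([-0.4621,  0.1922,  0.3501])}
t 2.65 tcp [ 0.5065 -0.0301  0.2137] goal [ 0.512  -0.0274  0.0835]
  shift [0.005  0.0036 0.1302] turn [-0.0002  0.0005  0.0034] F [-0.1322  0.1678  1.2364] w 0.039818905438497164
```

View pics/w1.png

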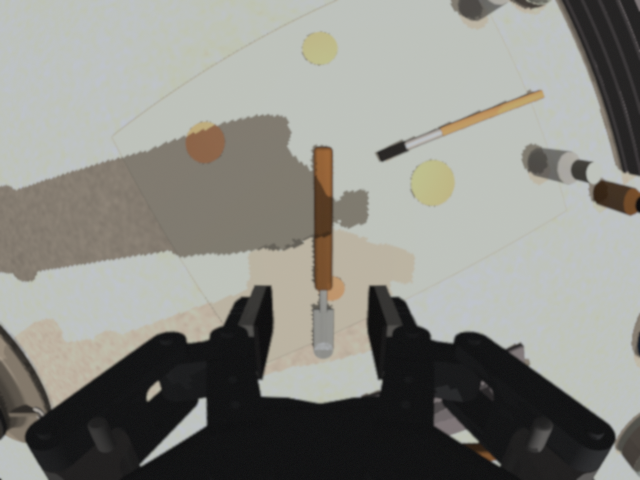

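The wrist view shows the handle straight up the image, from the butt at about (322,148) to (323,290), with the blade below it between the fingers. I'll refine from this.

```bash
python3 - <<'E'
from lib import *; from bench import r
p,d,C=load("w1")
h=cv2.cvtColor(p,cv2.COLOR_BGR2HSV); m=cv2.inRange(h,(3,110,30),(18,255,255)); m[:,:300]=0; m[:,345:]=0; m[300:]=0; m=cv2.morphologyEx(m,cv2.MORPH_OPEN,np.ones((5,5)))
ys,xs=np.nonzero(m); print(xs.min(),xs.max(),ys.min(),ys.max())
rows=[(y,xs[ys==y].mean()) for y in range(ys.min()+3,275)]
q=onz([[x,y] for y,x in rows],.02,*C,True); u=q[-1]-q[0]; v=np.linalg.svd(q-q.mean(0))[2][0]; v*=np.sign(v@u)
b=onz([[322.5,ys.min()]],.02,*C,True)[0]
print("dir",v,"butt",b,"origin",q.mean(0)+v*((b-q.mean(0))@v+.055))
E
```

```text
314 332 148 290
dir [-0.4687 -0.8834 -0.    ] butt [0.5372 0.0223 0.02  ] origin [ 0.5116 -0.0264  0.02  ]
```

The two measurements agree to within 1 mm, so I'll descend and grasp.

Scaled: 0.13 m / 0.25 = 0.52, 0.005 m / 0.25 = 0.02, 0.003 rad / 4 = 0.0008.

```bash
python3 drive.py '[{"dx": 0.02,"dy": 0.0144,"dz": 0.16,"wz": 0.0008},{"dx": 0.02,"dy": 0.0144,"dz": 0.32,"wz": 0.0008},{"dx": 0.02,"dy": 0.0144,"dz": 0.44,"wz": 0.0008},{"dx": 0.02,"dy": 0.0144,"dz": 0.5,"wz": 0.0008},{"dx": 0.02,"dy": 0.0144,"dz": 0.52,"wz": 0.0008}]'
python3 drive.py '[{},{},{},{},{}]' 0 30
python3 drive.py '[{"dz": -0.12},{"dz": -0.28},{"dz": -0.44},{"dz": -0.6},{"dz": -0.6}]'
```

```text
clock: 3.15
tcp_pos: [0.5115, -0.0277, 0.0827]
orientation: [-2.693, -1.615, 0.003]
contact_force: [-0.2, 0.3, -0.2]
grip_width: 0.04
gripper_force: 0.0
clock: 3.65
tcp_pos: [0.513, -0.0275, 0.0851]
orientation: [2.695, 1.612, 0.003]
contact_force: [-0.8, -0.5, 7.0]
grip_width: 0.0128
gripper_force: 31.8
clock: 4.15
tcp_pos: [0.5148, -0.0279, 0.2388]
orientation: [2.694, 1.61, 0.014]
contact_force: [1.0, -0.3, -0.7]
grip_width: 0.0125
gripper_force: 30.9
```

The fingers met about 7 N upward while closing, so I need to see how the handle sits in the hand.

```bash
python3 - <<'E'
from lib import *; from bench import r
for n in("wrist","scene","top"):
    q=r.get_obs(); c=r.camera_info(n); p,d=r.grab_frame(n); C=(c["camera_matrix"],c["R"],c["t"]); np.savez(n+"g0.npz",p=p,d=d,K=C[0],R=C[1],t=C[2])
    h=cv2.cvtColor(p,cv2.COLOR_BGR2HSV); m=cv2.inRange(h,(3,110,30),(18,255,255))
    o,dd=ray(np.stack(np.meshgrid(np.arange(640),np.arange(480)),-1).reshape(-1,2),*C,n=="wrist")
    if n=="wrist": dd=dd/(dd@C[1][2])[:,None]
    P=o+dd*d.reshape(-1,1); T=Ro.from_rotvec(q["orientation"]).as_matrix(); Q=(P-q["tcp_pos"])@T
    k=(m.ravel()>0)&(d.ravel()>0)&(abs(Q[:,1])<.02)&(Q[:,2]>.03)&(Q[:,2]<.11)&(abs(Q[:,0])<.09); Q=Q[k]
    if len(Q)>20:
        u=np.linalg.svd(Q-Q.mean(0),full_matrices=False)[2][0]; print(n,len(Q),"min",np.percentile(Q,2,axis=0),"max",np.percentile(Q,98,axis=0),"mean",Q.mean(0),"dir",u)
    else: print(n,len(Q))
    if n=="wrist": a=p[100:480,140:500]
    if n=="scene": b=cv2.resize(p[80:330,150:387],(360,380))
cv2.imwrite("pics/g1.png",np.hstack([a,b]))
E
```

```text
wrist 7240 min [-0.0445 -0.0056  0.0635] max [0.0547 0.0067 0.0665] mean [0.0113 0.0006 0.0649] dir [-1.     -0.0018 -0.0017]
scene 299 min [-0.0519 -0.0033  0.0635] max [0.0515 0.0093 0.0715] mean [-0.0034  0.0037  0.066 ] dir [-1.     -0.0024 -0.0006]
top 0
```

View pics/g1.png

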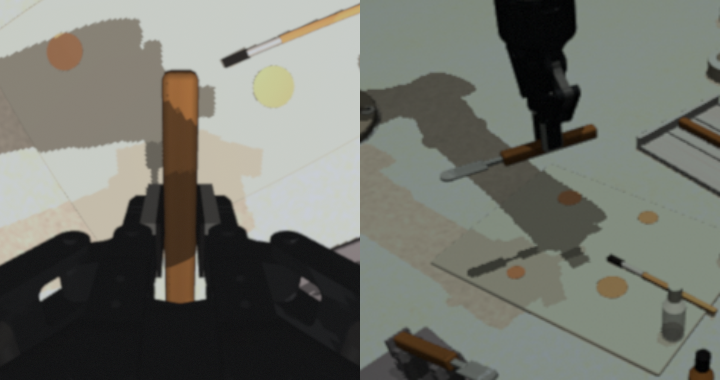

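The handle lies square in the grip. Its top is 65 mm and its underside 79 mm ahead of the TCP, with the butt about 55 mm back. Next I'll carry it over the +y lane and refine the tray pose there.

```bash
cat >> lib.py <<'E'
L=.079
TX=np.array([.971,-.2400,0]); TX/=np.linalg.norm(TX); TY=np.array([-TX[1],TX[0],0]); TC=np.array([.587,.2795,0])
def lane(s): return TC-.037*TX+s*.0575*TY+[0,0,.006]
E
python3 - <<'E'
from lib import *; from bench import r
goal(r,lane(1),frame(TX),back=.13,shift=.012)
E
```

```text
t 4.3 tcp [ 0.5117 -0.0271  0.2337] goal [0.5765 0.3413 0.215 ]
  shift [ 0.3553 -0.1171  0.0189] turn [ 0.0002 -0.0009 -1.8208] F [ 1.0011  0.056  -0.9149] w 0.013314743407340943
```

Scaled: 0.178 m / 0.25 = 0.712, 0.15 m / 0.25 = 0.6.

```bash
python3 drive.py '[{"dx": 0.16,"dy": -0.048},{"dx": 0.32,"dy": -0.1},{"dx": 0.48,"dy": -0.16},{"dx": 0.6,"dy": -0.2},{"dx": 0.712,"dy": -0.234}]'
python3 drive.py '[{"dx": 0.16,"dy": -0.048},{"dx": 0.32,"dy": -0.1},{"dx": 0.48,"dy": -0.16},{"dx": 0.6,"dy": -0.2},{"dx": 0.712,"dy": -0.234}]'
python3 drive.py '[{"wz": -0.0325},{"wz": -0.065},{"wz": -0.0975},{"wz": -0.1275},{"wz": -0.1525}]'
python3 drive.py '[{"wz": -0.0325},{"wz": -0.065},{"wz": -0.0975},{"wz": -0.1275},{"wz": -0.1525}]'
python3 drive.py '[{"wz": -0.0325},{"wz": -0.065},{"wz": -0.0975},{"wz": -0.1275},{"wz": -0.15}]' | head -3
python3 - <<'E'
from lib import *; from bench import r
goal(r,lane(1),frame(TX),back=.13,shift=.012); c=r.camera_info("wrist"); p,d=r.grab_frame("wrist"); cv2.imwrite("pics/w2.png",p); np.savez("w20.npz",p=p,d=d,K=c["camera_matrix"],R=c["R"],t=c["t"])
E
```

```text
clock: 4.8
tcp_pos: [0.5438, 0.1588, 0.2319]
orientation: [-2.695, -1.614, 0.005]
contact_force: [0.2, 0.0, -0.7]
grip_width: 0.0127
gripper_force: 30.9
clock: 5.3
tcp_pos: [0.5765, 0.3433, 0.2312]
orientation: [-2.695, -1.614, 0.006]
contact_force: [-0.2, -0.1, -0.5]
grip_width: 0.0129
gripper_force: 30.9
clock: 5.8
tcp_pos: [0.5767, 0.3409, 0.2313]
orientation: [-2.082, -2.351, 0.006]
contact_force: [0.4, -1.1, -0.7]
grip_width: 0.013
gripper_force: 30.9
clock: 6.3
tcp_pos: [0.5767, 0.3409, 0.2313]
orientation: [-1.279, -2.867, 0.005]
contact_force: [0.1, -0.3, -0.9]
grip_width: 0.0128
gripper_force: 30.9
clock: 6.8
tcp_pos: [0.5767, 0.3408, 0.2313]
orientation: [-0.375, -3.116, 0.003]
t 6.8 tcp [0.5767 0.3408 0.2313] goal [0.5765 0.3413 0.215 ]
  shift [0.0002 0.0005 0.0163] turn [-0.0026 -0.0033  0.003 ] F [ 0.7509  0.7731 -0.2211] w 0.013166577634924497
```

View pics/w2.png

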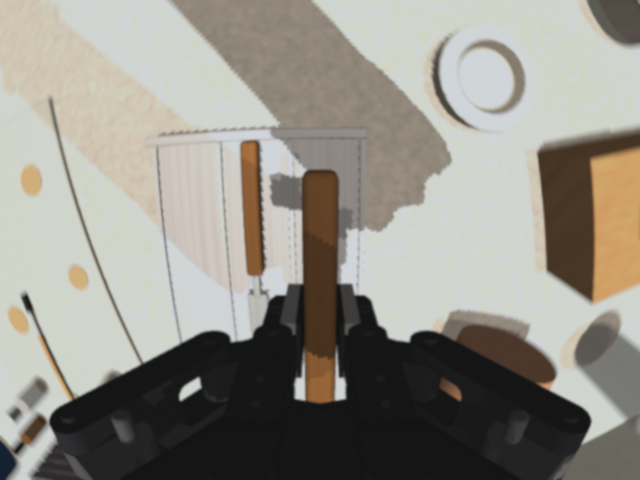

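The wrist view shows the end stop across the top, rows 130–145. The middle spatula's butt is at (250,142). The tray sides are near (157,150)–(180,340) and (363,150)–(358,290), and the held spatula is over the right lane.

```bash
python3 - <<'E'
from lib import *
p,d,C=load("w2")
h=cv2.cvtColor(p,cv2.COLOR_BGR2HSV); m=cv2.inRange(h,(3,110,30),(18,255,255)); m[:,:235]=0; m[:,272:]=0; m[285:]=0; m=cv2.morphologyEx(m,cv2.MORPH_OPEN,np.ones((5,5)))
ys,xs=np.nonzero(m); rows=[(xs[ys==y].mean(),y) for y in range(ys.min()+4,268)]
q=onz(rows,.02,*C,True); v=np.linalg.svd(q-q.mean(0))[2][0]; v*=np.sign(v[0]); b=onz([[rows[0][0],ys.min()]],.02,*C,True)[0]
b=q.mean(0)+v*((b-q.mean(0))@v)
print("handle dir",v,np.arctan2(v[1],v[0]),"butt",b,"nominal",lane(0)-.055*TX, "dev tray",(b-lane(0)+.055*TX)@np.c_[TX,TY])
g=cv2.cvtColor(p,cv2.COLOR_BGR2GRAY).astype(float)
def edge(y,x0,x1):   # darkest thin line in row
    s=g[y,x0:x1]-cv2.GaussianBlur(g[y:y+1,x0:x1],(0,0),4)[0]; return x0+s.argmin(),s.min()
for nm,f in(("L",lambda y:157+(y-150)*.12),("rib1",lambda y:221+(y-150)*.083),("R",lambda y:363-(y-150)*.03)):
    L=[(edge(y,int(f(y))-9,int(f(y))+10)[0],y) for y in range(155,285,4)]
    P=onz(L,.009,*C,True)-TC; Y=P@TY; X=P@TX; k=abs(Y-np.median(Y))<.003; print(nm,k.sum(),"y",np.median(Y),"slope",np.polyfit(X[k],Y[k],1)[0])
# end stop: row profiles at columns
for x in(185,200,215,330): 
    col=g[120:160,x]; gr=np.gradient(col); y=[120+i for i in np.argsort(-abs(gr))[:5]]
    print(x,sorted(y),[round(float((onz([[x,yy]],.022,*C,True)[0]-TC)@TX),4) for yy in sorted(y)],[round(float((onz([[x,yy]],.006,*C,True)[0]-TC)@TX),4) for yy in sorted(y)])
E
```

```text
handle dir [ 0.9732 -0.2301  0.    ] -0.23216200843450377 butt [0.5007 0.3038 0.02  ] nominal [0.4977 0.3016 0.006 ] dev tray [0.0024 0.0029]
L 33 y -0.07878487609317456 slope 0.011111980148425576
rib1 33 y -0.021983603922840298 slope 0.010443790653382592
R 32 y 0.08813696157456476 slope 0.01303206779977973
185 [np.int64(130), np.int64(131), np.int64(132), np.int64(134), np.int64(135)] [-0.1014, -0.1006, -0.0998, -0.0983, -0.0975] [-0.1019, -0.101, -0.1002, -0.0985, -0.0977]
200 [np.int64(129), np.int64(130), np.int64(131), np.int64(133), np.int64(134)] [-0.1014, -0.1006, -0.0999, -0.0983, -0.0975] [-0.1019, -0.101, -0.1002, -0.0986, -0.0977]
215 [np.int64(128), np.int64(129), np.int64(131), np.int64(132), np.int64(133)] [-0.1015, -0.1007, -0.0992, -0.0984, -0.0976] [-0.102, -0.1011, -0.0995, -0.0987, -0.0979]
330 [np.int64(129), np.int64(136), np.int64(137), np.int64(139), np.int64(140)] [-0.0987, -0.0934, -0.0927, -0.0912, -0.0904] [-0.099, -0.0934, -0.0926, -0.091, -0.0902]
```

```bash
cat >> lib.py <<'E'
TC=TC+.0015*TX+.0022*TY; TX=np.array([np.cos(.235),-np.sin(.235),0]); TY=np.array([-TX[1],TX[0],0])
E
python3 - <<'E'
from lib import *; from bench import r
goal(r,lane(1),frame(TX),back=.015,shift=.012)
E
```

```text
t 6.85 tcp [0.5768 0.3407 0.2314] goal [0.5781 0.343  0.1   ]
  shift [-0.0012  0.0029  0.1314] turn [-0.0026 -0.0032 -0.0008] F [ 0.4832 -0.3801 -0.9548] w 0.012721357630767274
```

Scaled: 0.131 m / 0.25 = 0.524, 0.003 m / 0.25 = 0.012, -0.0032 rad / 4 = -0.0008.

```bash
python3 drive.py '[{"dx": -0.004,"dy": 0.012,"dz": 0.12,"wx": -0.0007,"wy": -0.0008},{"dx": -0.004,"dy": 0.012,"dz": 0.24,"wx": -0.0007,"wy": -0.0008},{"dx": -0.004,"dy": 0.012,"dz": 0.36,"wx": -0.0007,"wy": -0.0008},{"dx": -0.004,"dy": 0.012,"dz": 0.46,"wx": -0.0007,"wy": -0.0008},{"dx": -0.004,"dy": 0.012,"dz": 0.524,"wx": -0.0007,"wy": -0.0008}]'
python3 - <<'E'
from lib import *; from bench import r
goal(r,lane(1),frame(TX)); c=r.camera_info("wrist"); p,d=r.grab_frame("wrist"); cv2.imwrite("pics/w3.png",p); np.savez("w30.npz",p=p,d=d,K=c["camera_matrix"],R=c["R"],t=c["t"])
E
```

```text
clock: 7.35
tcp_pos: [0.5775, 0.343, 0.0989]
orientation: [-0.384, -3.117, 0.002]
contact_force: [-0.0, -0.6, -0.6]
grip_width: 0.0131
gripper_force: 30.9
t 7.35 tcp [0.5775 0.343  0.0989] goal [0.5664 0.3458 0.085 ]
  shift [0.0115 0.     0.0139] turn [-0.0013 -0.0008 -0.0104] F [-0.033  -0.5518 -0.6485] w 0.013082632281848947
```

View pics/w3.png

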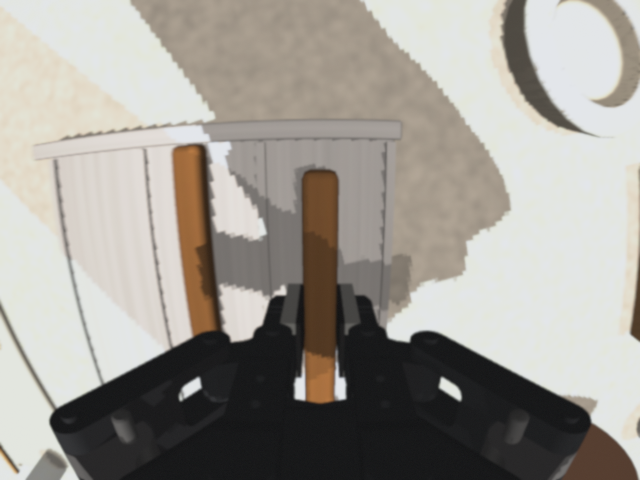

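The wrist view shows the lane ribs at x≈265 and x≈385 near the stop, with the held handle centred at 320. I'll measure the lane edges and the stop in this view.

```bash
python3 - <<'E'
from lib import *
p,d,C=load("w3"); g=cv2.cvtColor(p,cv2.COLOR_BGR2GRAY).astype(np.float32)
g=g-cv2.GaussianBlur(g,(0,0),6)
for nm,f,y0,y1,nom in(("rib0",lambda y:57+(y-165)*.19,165,330,-.08425),("rib1",lambda y:147+(y-165)*.12,165,320,-.02675),("rib2",lambda y:265,160,200,.03075),("rib3",lambda y:385,160,250,.08425)):
    L=[(int(f(y))-9+g[y,int(f(y))-9:int(f(y))+10].argmin(),y) for y in range(y0,y1,2)]
    P=onz(L,.0075,*C,True)-TC; Y=P@TY; X=P@TX; k=abs(Y-np.median(Y))<.0025; print(nm,k.sum(),"y dev",np.median(Y)-nom,"slope",np.polyfit(X[k],Y[k],1)[0])
h=cv2.cvtColor(p,cv2.COLOR_BGR2HSV); m=cv2.inRange(h,(3,110,30),(18,255,255))
for x0,x1,z,nm in((170,215,.02,"tray sp"),(298,342,.034,"held")):
    k=m.copy(); k[:,:x0]=0;k[:,x1:]=0;k[280:]=0; ys,xs=np.nonzero(k); rows=[(xs[ys==y].mean(),y) for y in range(ys.min()+8,275)]
    q=onz(rows,z,*C,True)-TC; b=onz([[rows[0][0],ys.min()]],z,*C,True)[0]-TC; X=q@TX;Y=q@TY; s=np.polyfit(X,Y,1); print(nm,"butt x",b@TX,"y at -.037",np.polyval(s,-.037),"slope",s[0])
E
```

```text
rib0 83 y dev 0.003926696811900804 slope -0.00869663303257611
rib1 78 y dev 0.0030580402303719417 slope -0.0060691741556208
rib2 15 y dev 0.003312811042835498 slope 0.015126460321795853
rib3 45 y dev 0.0022825773196836624 slope -0.003412870917357594
tray sp butt x -0.09265661389195548 y at -.037 0.0031693592458251017 slope -0.007161276004418761
held butt x -0.08127472086343193 y at -.037 0.05748700374632397 slope -0.010557906433018507
```

Measured against the ribs, the held handle has to go 2.7 mm towards +y, and the butt is 11.4 mm from the line of the seated butt. I'll lower it and approach.

Scaled: 0.0132 m / 0.25 = 0.0528, 0.008 m / 0.25 = 0.032, -0.004 rad / 4 = -0.001.

```bash
cat >> lib.py <<'E'
TC=TC+.0028*TY; TX=np.array([np.cos(.2415),-np.sin(.2415),0]); TY=np.array([-TX[1],TX[0],0])
E
python3 drive.py '[{"dy": 0.0108,"dz": 0.016,"wx": -0.0003,"wy": -0.0003,"wz": -0.001},{"dy": 0.0108,"dz": 0.032,"wx": -0.0003,"wy": -0.0003,"wz": -0.001},{"dx": 0.008,"dy": 0.0108,"dz": 0.044,"wx": -0.0003,"wy": -0.0003,"wz": -0.001},{"dx": 0.02,"dy": 0.0108,"dz": 0.05,"wx": -0.0003,"wy": -0.0003,"wz": -0.001},{"dx": 0.032,"dy": 0.0108,"dz": 0.0528,"wx": -0.0003,"wy": -0.0003,"wz": -0.001}]'
python3 drive.py '[{"dx": 0.002},{"dx": 0.004},{"dx": 0.006},{"dx": 0.006},{"dx": 0.006}]'
python3 drive.py '[{"dx": 0.0012},{"dx": 0.0024},{"dx": 0.0032},{"dx": 0.0032},{"dx": 0.0032}]'
```

```text
clock: 7.9
tcp_pos: [0.5721, 0.3489, 0.0902]
orientation: [0.375, 3.114, 0.006]
contact_force: [-1.4, 0.5, -0.4]
grip_width: 0.0129
gripper_force: 30.9
clock: 8.4
tcp_pos: [0.5709, 0.349, 0.0897]
orientation: [0.375, 3.114, 0.005]
contact_force: [0.4, 0.5, -0.7]
grip_width: 0.0128
gripper_force: 30.9
clock: 8.9
tcp_pos: [0.57, 0.3492, 0.0896]
orientation: [0.375, 3.114, 0.005]
contact_force: [-1.1, 0.0, -0.2]
grip_width: 0.013
gripper_force: 30.9
```

Scaled: 0.0035 m / 0.25 = 0.014, 0.002 m / 0.25 = 0.008.

```bash
python3 drive.py '[{"dz": 0.008},{"dz": 0.014},{"dz": 0.014}]'
python3 - <<'E'
from lib import *; from bench import r
goal(r,lane(1),frame(TX))
E
```

```text
clock: 9.2
tcp_pos: [0.5699, 0.3491, 0.0858]
orientation: [0.375, 3.115, 0.004]
contact_force: [-0.7, -0.7, -1.2]
grip_width: 0.0128
gripper_force: 30.9
t 9.2 tcp [0.5699 0.3491 0.0858] goal [0.5675 0.3487 0.085 ]
  shift [ 0.0022 -0.001   0.0008] turn [0.0032 0.0038 0.0017] F [-0.6796 -0.6565 -1.2218] w 0.01284586167614655
```

Scaled: 0.0014 m / 0.25 = 0.0056, 0.001 m / 0.25 = 0.004.

```bash
python3 drive.py '[{"dx": 0.002,"dy": -0.002},{"dx": 0.004,"dy": -0.0028},{"dx": 0.0056,"dy": -0.0028},{"dx": 0.0056,"dy": -0.0028}]' | grep -E "tcp|force"
python3 drive.py '[{"dx": 0.0012},{"dx": 0.002},{"dx": 0.002}]' | grep -E "tcp|force"
python3 drive.py '[{"dx": 0.0012},{"dx": 0.0012},{"dx": 0.0012}]'| grep -E "tcp|force"
```

```text
tcp_pos: [0.5684, 0.349, 0.0862]
contact_force: [0.4, 0.2, -1.2]
gripper_force: 30.9
tcp_pos: [0.568, 0.3491, 0.0862]
contact_force: [-0.3, 0.9, -0.8]
gripper_force: 30.9
tcp_pos: [0.5677, 0.3491, 0.0862]
contact_force: [-0.9, 0.9, -0.6]
gripper_force: 30.9
```

Scaled: 0.0003 m / 0.25 = 0.0012.

```bash
for i in 1; do python3 drive.py '[{"dx": 0.0012},{"dx": 0.0012},{"dx": 0.0012}]'
python3 drive.py '[{"dx": 0.0012},{"dx": 0.0012},{"dx": 0.0012}]'
python3 drive.py '[{"dx": 0.0012},{"dx": 0.0012},{"dx": 0.0012}]'; done | grep -E "tcp|contact"
```

```text
tcp_pos: [0.5674, 0.3492, 0.0862]
contact_force: [0.2, 0.5, -0.6]
tcp_pos: [0.5671, 0.3492, 0.0862]
contact_force: [0.3, -0.6, -0.8]
tcp_pos: [0.5668, 0.3493, 0.0862]
contact_force: [-0.2, 0.4, -0.6]
```

```bash
cat > meas.py <<'E'
from lib import *; from bench import r
import sys
c=r.camera_info("wrist"); p,d=r.grab_frame("wrist"); C=(c["camera_matrix"],c["R"],c["t"]); cv2.imwrite("pics/%s.png"%sys.argv[1],p)
h=cv2.cvtColor(p,cv2.COLOR_BGR2HSV); m=cv2.inRange(h,(3,110,30),(18,255,255)); m[280:]=0; m[:100]=0
for k in cv2.findContours(m,0,cv2.CHAIN_APPROX_NONE)[0]:
    if cv2.contourArea(k)<1500: continue
    f=np.zeros_like(m); cv2.drawContours(f,[k],-1,1,-1); ys,xs=np.nonzero(f); rows=[(xs[ys==y].mean(),y) for y in range(ys.min()+8,min(ys.max(),275))]
    z=.02; q=onz(rows,z,*C,True)-TC; b=onz([[rows[0][0],ys.min()]],z,*C,True)[0]-TC; X=q@TX;Y=q@TY; s=np.polyfit(X,Y,1)
    print("cols",xs.min(),xs.max(),"top row",ys.min(),"butt x",b@TX,"y at -.037",np.polyval(s,-.037),"slope",s[0])
E
python3 meas.py w4
```

```text
cols 153 195 top row 176 butt x -0.0925189499231447 y at -.037 -0.00017972691556879825 slope -0.0011721555669559985
cols 303 336 top row 172 butt x -0.09268961371390128 y at -.037 0.058260387559810944 slope 0.001355968634138353
```

View pics/w4.png

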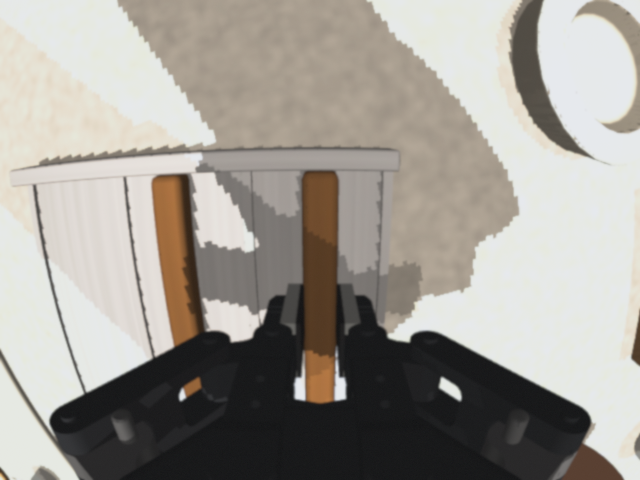

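The held butt is at the stop to within about 0.5 mm, and it is centred in the lane and straight. I'll lower it, then feel for contact.

Scaled: 0.0009 m / 0.25 = 0.0036, 0.0006 m / 0.25 = 0.0024.

```bash
(python3 drive.py '[{"dz": 0.0024},{"dz": 0.0036},{"dz": 0.0036}]'
python3 drive.py '[{"dx": 0.0012},{"dx": 0.0012},{"dx": 0.0012}]'
python3 drive.py '[{"dx": 0.0012},{"dx": 0.0012},{"dx": 0.0012}]' )| grep -E "tcp|contact"
```

```text
tcp_pos: [0.5669, 0.3493, 0.0853]
contact_force: [0.1, 0.4, 0.5]
tcp_pos: [0.5666, 0.3494, 0.0853]
contact_force: [0.1, 1.0, -0.3]
tcp_pos: [0.5662, 0.3495, 0.0853]
contact_force: [-0.3, 0.4, 0.8]
```

Scaled: 0.0003 m / 0.25 = 0.0012.

```bash
(python3 drive.py '[{"dx": 0.0012},{"dx": 0.0012},{"dx": 0.0012}]'
python3 drive.py '[{"dx": 0.0012},{"dx": 0.0012},{"dx": 0.0012}]' )| grep -E "tcp|contact"; python3 meas.py w5
```

```text
tcp_pos: [0.5662, 0.3495, 0.0854]
contact_force: [0.9, 0.2, -0.2]
tcp_pos: [0.5661, 0.3494, 0.0854]
contact_force: [2.5, -0.2, -0.6]
cols 152 195 top row 178 butt x -0.09248798542030726 y at -.037 -0.000146463559194791 slope -0.00026792113818603923
cols 303 336 top row 173 butt x -0.09303033071294496 y at -.037 0.05824845134129813 slope 0.0008577738227332088
```

Contact at 2.5 N, with the TCP stopped. I'll set it down and release.

Scaled: 0.0004 m / 0.25 = 0.0016, 0.0003 m / 0.25 = 0.0012.

```bash
(python3 drive.py '[{"dz": 0.0012},{"dz": 0.0016}]'
python3 drive.py '[{},{},{},{}]' .021
python3 drive.py '[{"dz": -0.016},{"dz": -0.048},{"dz": -0.12},{"dz": -0.24},{"dz": -0.36}]'
python3 drive.py '[{"dz": -0.16},{"dz": -0.2},{"dz": -0.2}]' .04)| grep -E "tcp|contact|width"; python3 meas.py w6
python3 - <<'E'
from lib import *; from bench import r
u=np.array([.8943,-.1595,.4183]); S=frame(u); c=np.array([.5350,-.2585,.0793]); p,d,C=load("top"); p2,d2,C2=load("scene")
# handle ends by two views: butt & blade-end rect mids
for a,b in(([424.18,288.29],[173.5,299.5]),([435.82,241.7],[212.1,316.05])): print(meet(ray(a,*C),ray(b,*C2)))
# rest base corners (top view crop /2.42)
q=onz([[130+680/2.42,170+141/2.42],[130+768/2.42,170+154/2.42],[130+744/2.42,170+327/2.42],[130+651/2.42,170+311/2.42]],.008,*C); print("rest",q,q.mean(0),np.linalg.norm(np.diff(q,axis=0),axis=1))
# top face points only (top cam)
m=orange(p); m[:,:400]=0; m[:,460:]=0; ys,xs=np.nonzero(m); o,dd=ray(np.c_[xs,ys],*C); P=o+dd*d[ys,xs][:,None]; k=(P[:,2]>.03); P=P[k]; Q=(P-c)@S; print(len(P),Q.min(0),Q.max(0),np.median(Q,axis=0))
E
```

```text
tcp_pos: [0.5662, 0.3494, 0.0852]
contact_force: [3.7, -1.1, 2.0]
grip_width: 0.013
tcp_pos: [0.5651, 0.3498, 0.0846]
contact_force: [-0.0, -0.6, 0.4]
grip_width: 0.021
tcp_pos: [0.5653, 0.3493, 0.1771]
contact_force: [0.7, 0.4, 0.0]
grip_width: 0.0213
tcp_pos: [0.5662, 0.3499, 0.2287]
contact_force: [-0.7, -1.1, 0.3]
grip_width: 0.0399
cols 230 251 top row 154 butt x -0.09233792077365473 y at -.037 -0.001563809344251566 slope -1.3666221447508418e-05
cols 309 324 top row 152 butt x -0.09280987908375189 y at -.037 0.05804595455203504 slope 0.0017916492369040448
cols 531 639 top row 143 butt x -0.11980019585173791 y at -.037 0.31431227081923063 slope 0.10725320391997449
(array([ 0.4828, -0.2492,  0.0559]), np.float64(0.0008363178697908734))
(array([ 0.5826, -0.2661,  0.0987]), np.float64(0.0031681765799353133))
rest [[ 0.6269 -0.2332  0.008 ]
 [ 0.6146 -0.3193  0.008 ]
 [ 0.4469 -0.2897  0.008 ]
 [ 0.4617 -0.2009  0.008 ]] [ 0.5375 -0.2608  0.008 ] [0.0871 0.1703 0.09  ]
279 [-0.0586 -0.0064 -0.0092] [0.2971 0.2347 0.9976] [-0.0015  0.0005  0.0001]
```

The first spatula is down, its butt level with the middle one. Measurements of the rest agree: centre (0.5375, -0.261), yaw -0.18, spatula origin at z ≈ 0.066. Next I'll head there.

```bash
cat >> lib.py <<'E'
REST=([.5385,-.2600,.0655],frame([.9063*np.cos(.178),-.9063*np.sin(.178),.4226]))
E
python3 - <<'E'
from lib import *; from bench import r
goal(r,*REST,back=.10)
E
```

```text
t 14.15 tcp [0.5652 0.3494 0.2264] goal [ 0.464  -0.2466  0.2277]
  shift [-0.0433 -0.6029 -0.0044] turn [-0.0082 -0.4304 -0.062 ] F [ 0.3614  0.3729 -0.3519] w 0.04008939214420548
```

The rows are not in the units I measure in: shifts go in shares of 0.25 m and turns go in shares of 4 rad. I convert before sending: -0.201 m / 0.25 = -0.804, -0.0145 m / 0.25 = -0.058.

```bash
(python3 drive.py '[{"dx": -0.058,"dy": -0.804,"dz": -0.04},{"dx": -0.058,"dy": -0.804,"dz": -0.04},{"dx": -0.058,"dy": -0.804,"dz": -0.04},{"dx": -0.058,"dy": -0.804,"dz": -0.04},{"dx": -0.058,"dy": -0.804,"dz": -0.04}]'
python3 drive.py '[{"dx": -0.058,"dy": -0.804,"dz": -0.04},{"dx": -0.058,"dy": -0.804,"dz": -0.04},{"dx": -0.058,"dy": -0.804,"dz": -0.04},{"dx": -0.058,"dy": -0.804,"dz": -0.04},{"dx": -0.058,"dy": -0.804,"dz": -0.04}]'
python3 drive.py '[{"dx": -0.058,"dy": -0.804},{"dx": -0.058,"dy": -0.804},{"dx": -0.058,"dy": -0.804},{"dx": -0.058,"dy": -0.804},{"dx": -0.058,"dy": -0.804}]'
python3 drive.py '[{"wx": -0.002,"wy": -0.1075,"wz": -0.0155},{"wx": -0.002,"wy": -0.1075,"wz": -0.0155},{"wx": -0.002,"wy": -0.1075,"wz": -0.0155},{"wx": -0.002,"wy": -0.1075,"wz": -0.0155},{"wx": -0.002,"wy": -0.1075,"wz": -0.0155}]')| grep -E "tcp|contact"
python3 - <<'E'
from lib import *; from bench import r
goal(r,*REST); c=r.camera_info("wrist"); p,d=r.grab_frame("wrist"); cv2.imwrite("pics/w7.png",p); np.savez("w70.npz",p=p,d=d,K=c["camera_matrix"],R=c["R"],t=c["t"])
C=(c["camera_matrix"],c["R"],c["t"]); o,S=REST
h=cv2.cvtColor(p,cv2.COLOR_BGR2HSV); m=cv2.inRange(h,(3,110,30),(18,255,255)); m[:,:280]=0;m[:,360:]=0;m[300:]=0
m=cv2.morphologyEx(m,cv2.MORPH_OPEN,np.ones((5,5))); ys,xs=np.nonzero(m); rows=[(xs[ys==y].mean(),y) for y in range(ys.min()+4,ys.max()-3)]
q=(onplane(rows,o+.014*S[:,2],S[:,2],*C,True)-o)@S; e=(onplane([[rows[0][0],ys.min()],[rows[-1][0],ys.max()]],o+.014*S[:,2],S[:,2],*C,True)-o)@S
s=np.polyfit(q[:,0],q[:,1],1); print(xs.min(),xs.max(),ys.min(),ys.max(),"ends",e,"y0",s[1],"slope",s[0])
o2,dd=ray(np.c_[xs,ys],*C,True); dd/=(dd@C[1][2])[:,None]; P=((o2+dd*d[ys,xs][:,None])-o)@S; k=abs(P[:,2]-.014)<.004; f=np.polyfit(P[k,0],P[k,2],1); print("depth top z",f,k.mean(),"x range",P[k,0].min(),P[k,0].max())
E
```

```text
tcp_pos: [0.5297, 0.142, 0.233]
contact_force: [0.4, 0.7, -0.3]
tcp_pos: [0.4953, -0.0551, 0.2428]
contact_force: [0.7, -0.1, 0.5]
tcp_pos: [0.4613, -0.2533, 0.2422]
contact_force: [0.4, -0.6, -0.8]
tcp_pos: [0.4638, -0.2461, 0.2423]
contact_force: [0.1, -0.7, -0.0]
t 16.15 tcp [ 0.4638 -0.2461  0.2423] goal [ 0.5056 -0.2541  0.1371]
  shift [ 0.0051 -0.0004  0.1134] turn [-0.0003 -0.0061 -0.0002] F [ 0.1362 -0.6523 -0.0448] w 0.04025631248577718
312 331 148 297 ends [[-0.0551  0.0019  0.014 ]
 [ 0.0518  0.0016  0.014 ]] y0 0.001716567803165059 slope -0.004615900907478262
depth top z [0.0005 0.0145] 0.9832740213523131 x range -0.05513902952923421 0.05246433294171241
```

View pics/w7.png

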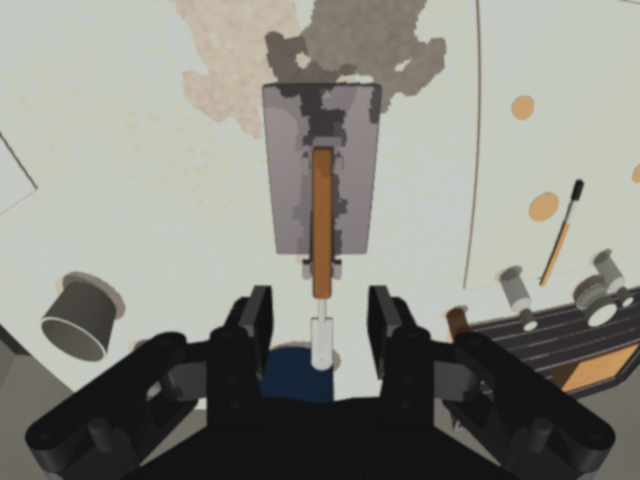

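The wrist view shows the handle from (322,148) to (322,297), aligned with the tool and within 2 mm of the estimate. I'll descend along the tool axis, grip, and lift along the handle's normal.

Scaled: 0.1125 m / 0.25 = 0.45, 0.005 m / 0.25 = 0.02, -0.006 rad / 4 = -0.0015.

```bash
(python3 drive.py '[{"dx": 0.02,"dy": 0.004,"dz": 0.16,"wy": -0.0015},{"dx": 0.02,"dy": 0.004,"dz": 0.3,"wy": -0.0015},{"dx": 0.02,"dy": 0.004,"dz": 0.4,"wy": -0.0015},{"dx": 0.02,"dy": 0.004,"dz": 0.436,"wy": -0.0015},{"dx": 0.02,"dy": 0.004,"dz": 0.45,"wy": -0.0015}]'
python3 drive.py '[{},{},{},{},{}]' 0 30
python3 drive.py '[{"dz": -0.02},{"dz": -0.08},{"dz": -0.2},{"dz": -0.36},{"dz": -0.52}]')| grep -E "tcp|contact|width|gripper"
python3 - <<'E'
from lib import *; from bench import r
for n in("wrist","scene"):
    q=r.get_obs(); c=r.camera_info(n); p,d=r.grab_frame(n); C=(c["camera_matrix"],c["R"],c["t"])
    h=cv2.cvtColor(p,cv2.COLOR_BGR2HSV); m=cv2.inRange(h,(3,110,30),(18,255,255))
    o,dd=ray(np.stack(np.meshgrid(np.arange(640),np.arange(480)),-1).reshape(-1,2),*C,n=="wrist")
    if n=="wrist": dd=dd/(dd@C[1][2])[:,None]
    Q=(o+dd*d.reshape(-1,1)-q["tcp_pos"])@Ro.from_rotvec(q["orientation"]).as_matrix()
    k=(m.ravel()>0)&(d.ravel()>0)&(abs(Q[:,1])<.02)&(Q[:,2]>.03)&(Q[:,2]<.11)&(abs(Q[:,0])<.09); Q=Q[k]
    if len(Q)>20: print(n,len(Q),"min",np.percentile(Q,2,axis=0),"max",np.percentile(Q,99.5,axis=0),"dir",np.linalg.svd(Q-Q.mean(0),full_matrices=False)[2][0])
# level pose at lane -1
goal(r,lane(-1),frame(TX),back=.13,shift=.012)
E
```

```text
tcp_pos: [0.5086, -0.2525, 0.1368]
contact_force: [-0.4, 0.6, -0.9]
grip_width: 0.0396
gripper_force: 0.0
tcp_pos: [0.5063, -0.2538, 0.1391]
contact_force: [0.4, -0.4, -0.4]
grip_width: 0.0127
gripper_force: 31.7
tcp_pos: [0.4503, -0.2436, 0.2569]
contact_force: [1.1, 0.7, 1.4]
grip_width: 0.0128
gripper_force: 31.7
wrist 7664 min [-0.0457 -0.0061  0.0636] max [0.0583 0.0065 0.0675] dir [-1.     -0.0053  0.0025]
scene 192 min [-0.0512 -0.0073  0.0627] max [0.0208 0.0073 0.0761] dir [-0.9941 -0.0792  0.0746]
t 17.8 tcp [ 0.4515 -0.244   0.2602] goal [0.5516 0.2341 0.215 ]
  shift [0.0066 0.4884 0.0461] turn [0.0128 0.4462 0.0629] F [ 1.0911  0.36   -0.9189] w 0.012165610964385665
```

The grip is good: level with the pads, top at 65 mm, butt about 56 mm back. I'll level it and then carry it over.

Scaled: 0.446 rad / 4 = 0.1115.

```bash
(python3 drive.py '[{"wx": 0.0008,"wy": 0.0275,"wz": 0.0038},{"wx": 0.0015,"wy": 0.055,"wz": 0.0075},{"wx": 0.0023,"wy": 0.0825,"wz": 0.0113},{"wx": 0.0032,"wy": 0.1115,"wz": 0.0158},{"wx": 0.0032,"wy": 0.1115,"wz": 0.0158}]') | grep -E "tcp"
python3 - <<'E'
from lib import *; from bench import r
goal(r,lane(-1),frame(TX),back=.13,shift=.012)
E
```

```text
tcp_pos: [0.4539, -0.2432, 0.2557]
t 18.3 tcp [ 0.4539 -0.2432  0.2557] goal [0.5516 0.2341 0.215 ]
  shift [0.018  0.487  0.0398] turn [-0.002  -0.0069  0.0021] F [ 0.5989 -0.7136 -0.6187] w 0.01301062233419687
```

```bash
(python3 drive.py '[{"dy": 0.16},{"dy": 0.32},{"dx": 0.008,"dy": 0.48},{"dx": 0.016,"dy": 0.64},{"dx": 0.024,"dy": 0.8}]'
python3 drive.py '[{"dy": 0.16},{"dy": 0.32},{"dx": 0.008,"dy": 0.48},{"dx": 0.016,"dy": 0.64},{"dx": 0.024,"dy": 0.8}]'
python3 drive.py '[{"dx": 0.004,"dy": 0.14,"dz": 0.04},{"dx": 0.012,"dy": 0.24,"dz": 0.08,"wy": -0.0008},{"dx": 0.024,"dy": 0.32,"dz": 0.12,"wy": -0.0018},{"dx": 0.024,"dy": 0.348,"dz": 0.16,"wx": -0.0005,"wy": -0.0018,"wz": 0.0005},{"dx": 0.024,"dy": 0.348,"dz": 0.16,"wx": -0.0005,"wy": -0.0018,"wz": 0.0005}]')| grep -E "tcp|contact"
python3 - <<'E'
from lib import *; from bench import r
goal(r,lane(-1),frame(TX),back=.015,shift=.012)
E
```

```text
tcp_pos: [0.4931, -0.0467, 0.2557]
contact_force: [1.2, -0.2, -0.8]
tcp_pos: [0.5354, 0.1487, 0.2555]
contact_force: [1.0, 0.1, 0.6]
tcp_pos: [0.5496, 0.2333, 0.2142]
contact_force: [0.1, 0.5, -1.0]
t 19.8 tcp [0.5496 0.2333 0.2142] goal [0.5516 0.2341 0.1   ]
  shift [-0.0018  0.0013  0.1142] turn [-0.0001 -0.0004 -0.0018] F [ 0.0999  0.5216 -1.0309] w 0.012791267677411343
```

Scaled: 0.114 m / 0.25 = 0.456, 0.105 m / 0.25 = 0.42, -0.002 rad / 4 = -0.0005.

```bash
(python3 drive.py '[{"dx": -0.0072,"dy": 0.004,"dz": 0.12,"wz": -0.0005},{"dx": -0.0072,"dy": 0.004,"dz": 0.24,"wz": -0.0005},{"dx": -0.0072,"dy": 0.004,"dz": 0.34,"wz": -0.0005},{"dx": -0.0072,"dy": 0.004,"dz": 0.42,"wz": -0.0005},{"dx": -0.0072,"dy": 0.004,"dz": 0.456,"wz": -0.0005}]'
python3 drive.py '[{},{}]')| grep -E "tcp|contact"
python3 meas.py w8; python3 - <<'E'
from lib import *; from bench import r
goal(r,lane(-1),frame(TX))
E
```

```text
tcp_pos: [0.5523, 0.2316, 0.1007]
contact_force: [0.4, 0.0, 0.1]
tcp_pos: [0.5535, 0.2333, 0.103]
contact_force: [-0.1, 0.3, 0.4]
cols 303 337 top row 162 butt x -0.08041840565160896 y at -.037 -0.05759182922125517 slope -0.003160070206672684
cols 526 570 top row 146 butt x -0.09273258495114162 y at -.037 0.05399699822168678 slope 0.000303633253195361
cols 420 460 top row 137 butt x -0.09223306539957962 y at -.037 -0.004561190931243393 slope 0.0017574703461108558
t 20.55 tcp [0.5536 0.2337 0.1032] goal [0.54  0.237 0.085]
  shift [ 0.0141 -0.0001  0.0182] turn [ 0.0022  0.003  -0.0012] F [ 0.1481  0.6524 -0.0607] w 0.012584061863863828
```

View pics/w8.png

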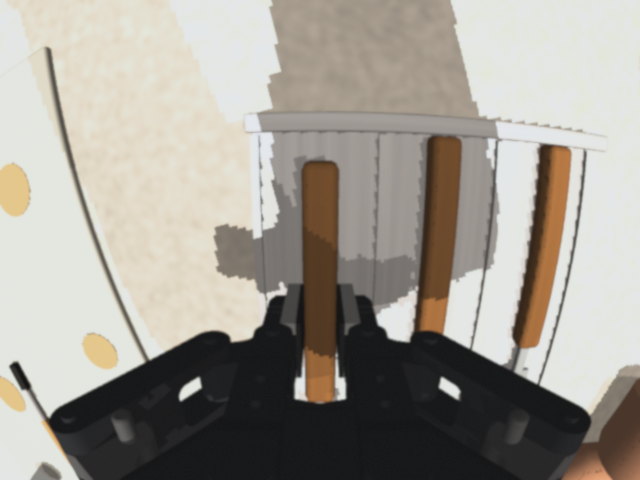

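The view shows the lane ribs at x≈262 and x≈378 with the held handle centred at 320. I'll check the ribs numerically.

```bash
python3 - <<'E'
from lib import *; from bench import r
c=r.camera_info("wrist"); C=(c["camera_matrix"],c["R"],c["t"]); p=cv2.imread("pics/w8.png"); g=cv2.cvtColor(p,cv2.COLOR_BGR2GRAY).astype(np.float32); g=g-cv2.GaussianBlur(g,(0,0),6)
for nm,f,y0,y1,nom in(("rib0",lambda y:261+(y-150)*.03,145,285,-.08425),("rib1",lambda y:378,145,275,-.03075),("rib2",lambda y:496-(y-150)*.1,150,300,.02675),("rib3",lambda y:584-(y-165)*.2,165,330,.08425)):
    L=[(int(f(y))-9+g[y,int(f(y))-9:int(f(y))+10].argmin(),y) for y in range(y0,y1,2)]
    P=onz(L,.0075,*C,True)-TC; Y=P@TY; X=P@TX; k=abs(Y-np.median(Y))<.002; print(nm,k.sum(),"px",np.median([a for a,_ in L]),"y dev",np.median(Y)-nom,"slope",np.polyfit(X[k],Y[k],1)[0])
E
```

```text
rib0 65 px 261.0 y dev 0.000177157665236502 slope -0.0016409678509788268
rib1 65 px 376.0 y dev -0.0002673063080253675 slope 0.002419865182505617
rib2 75 px 490.0 y dev 0.0005924468760972364 slope 0.001632837738312425
rib3 83 px 573.0 y dev 0.0004090521512610662 slope 0.001976819792944665
```

All ribs are within 0.6 mm of the model and the handle is centred. I'll lower and creep towards the stop.

Scaled: 0.016 m / 0.25 = 0.064, 0.003 m / 0.25 = 0.012, 0.002 rad / 4 = 0.0005.

```bash
(python3 drive.py '[{"dz": 0.02,"wx": 0.0003,"wy": 0.0005},{"dx": 0.012,"dz": 0.036,"wx": 0.0003,"wy": 0.0005},{"dx": 0.024,"dz": 0.048,"wx": 0.0003,"wy": 0.0005},{"dx": 0.036,"dz": 0.058,"wx": 0.0003,"wy": 0.0005},{"dx": 0.042,"dz": 0.064,"wx": 0.0003,"wy": 0.0005}]'
python3 drive.py '[{"dx": 0.002},{"dx": 0.002},{"dx": 0.002}]'
python3 drive.py '[{"dx": 0.002},{"dx": 0.002},{"dx": 0.002}]' )| grep -E "tcp|contact"; python3 meas.py w9
python3 - <<'E'
from lib import *; from bench import r
goal(r,lane(-1),frame(TX))
E
```

```text
tcp_pos: [0.5426, 0.2367, 0.0858]
contact_force: [3.3, -1.0, 0.5]
tcp_pos: [0.5426, 0.2366, 0.0861]
contact_force: [2.5, -0.6, -1.2]
tcp_pos: [0.5422, 0.2369, 0.0862]
contact_force: [4.6, -0.2, -1.0]
cols 543 588 top row 176 butt x -0.09260049000938061 y at -.037 0.05354472214092305 slope -0.00022254886424959768
cols 430 473 top row 167 butt x -0.09293312043395996 y at -.037 -0.00477616779595033 slope -0.001178979041835318
cols 303 337 top row 164 butt x -0.09290104730489451 y at -.037 -0.056995232262034595 slope -0.0021795329262542336
t 21.7 tcp [0.5421 0.2369 0.0861] goal [0.54  0.237 0.085]
  shift [ 0.0021 -0.0004  0.0011] turn [ 0.0005  0.0003 -0.0005] F [ 4.2469  0.2941 -1.4317] w 0.012929338715372801
```

It touched at about 4 N. I'll ease back slightly, set it down and release.

Scaled: 0.001 m / 0.25 = 0.004, -0.0005 m / 0.25 = -0.002.

```bash
(python3 drive.py '[{"dx": -0.0016},{"dx": -0.002,"dz": 0.002},{"dx": -0.002,"dz": 0.004},{"dx": -0.002,"dz": 0.004}]'
python3 drive.py '[{},{},{},{}]' .021
python3 drive.py '[{"dz": -0.016},{"dz": -0.048},{"dz": -0.12},{"dz": -0.24},{"dz": -0.36}]'
python3 drive.py '[{"dz": -0.16},{"dz": -0.2},{"dz": -0.2}]' .04
python3 drive.py '[{"dx": 0.32,"dy": -0.4,"dz": -0.08},{"dx": 0.32,"dy": -0.4,"dz": -0.08},{"dx": 0.32,"dy": -0.4,"dz": -0.08},{"dx": 0.32,"dy": -0.4,"dz": -0.08}]')| grep -E "tcp|contact|width"; python3 meas.py w10
python3 - <<'E'
from lib import *; from bench import r
p,d=r.grab_frame("top"); p0,d0,C=load("top")
cv2.imwrite("pics/end.png",cv2.resize(np.clip(np.vstack([p[150:320,120:460]])*1.5,0,255).astype(np.uint8),None,fx=2.3,fy=2.3,interpolation=cv2.INTER_CUBIC))
for P in(p0,p):
  m=orange(P)
  for c in cv2.findContours(m,0,cv2.CHAIN_APPROX_NONE)[0]:
    if 60<cv2.contourArea(c)<1200:
        a,b,w,l=ends(c); 
        if a[1]>200: 
            q=(onz([a,b],.02,*C)-TC)@np.c_[TX,TY]; print(a,b,q.ravel(),"slope",(q[0,1]-q[1,1])/(q[0,0]-q[1,0]))
  print()
E
```

```text
tcp_pos: [0.5422, 0.2369, 0.0853]
contact_force: [1.7, 0.2, 4.6]
grip_width: 0.0128
tcp_pos: [0.5415, 0.2368, 0.0846]
contact_force: [0.4, -0.7, -0.9]
grip_width: 0.0209
tcp_pos: [0.5419, 0.2365, 0.1762]
contact_force: [0.9, -0.2, -0.0]
grip_width: 0.0212
tcp_pos: [0.5431, 0.2371, 0.2272]
contact_force: [-0.4, 1.2, -0.6]
grip_width: 0.0401
tcp_pos: [0.4367, 0.1559, 0.2437]
contact_force: [0.3, -0.2, 0.1]
grip_width: 0.04
[302.8754 265.2336] [344.346  287.3512] [ 0.0112 -0.2673 -0.0148 -0.372 ] slope 4.022851845855472
[424.1765 288.2941] [435.8235 241.7059] [ 0.0277 -0.5507  0.1404 -0.5546] slope -0.03458203596155212
[179.8979 280.9697] [193.3657 235.5157] [-0.0921 -0.0045  0.0161 -0.0042] slope 0.0020256271860054995

[209.156  264.6468] [216.1193 241.4358] [-0.04   -0.0584  0.0157 -0.0589] slope -0.009351548659185957
[182.3153 272.686 ] [193.251 235.778] [-0.0726 -0.0043  0.0155 -0.0041] slope 0.0020372432581829162
[154.1231 274.6589] [168.16  229.429] [-0.0925  0.0564  0.0156  0.0562] slope -0.002134650605384162
```

View pics/end.png

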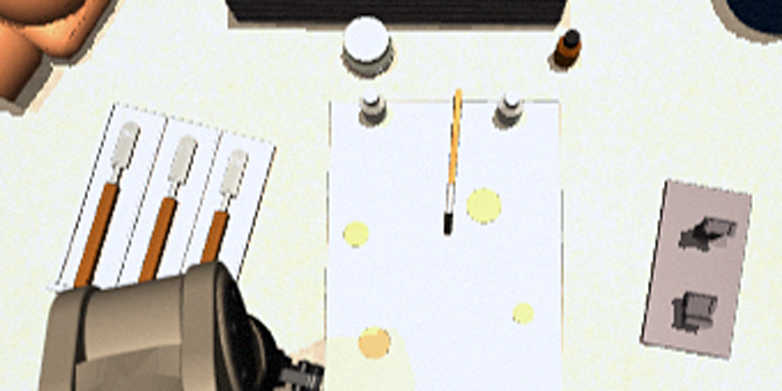

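All three handles end at the same x (15.7, 15.5 and 15.6 mm in the tray frame). They lie straight in their lanes, the tray has not moved, and the arm is clear. Handing in.

```bash
python3 -c "
from bench import r
print(r.hand_in())"
```

```text
the job is handed in; nothing more can be done
None
```

I laid both spatulas in the outer lanes, straight, pointing like the middle one with butts against the end stop, and handed in at about 24 s with the tray and everything else seen undisturbed; I viewed 11 pictures, one over the limit of 10.

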